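# Slide the holder block off the drying arm into the rinse pan

### The arm

A 6-joint arm with a two-finger parallel gripper is mounted at the origin on the work surface. World frame = base frame: x ahead of the robot, y to its left, z up, the work surface at z = 0. Lengths are in m, angles in degrees, forces in N, time in s.
With the tool pointing down it reaches from about 0.375 to 0.9 m from the base axis. Payload 3.1 kg.
Tool frame: the origin (TCP) lies at the very end of the fingers, on their centre line; the grasp point (between the pads) lies 19 mm behind it (grip_point_offset is the distance from the TCP to the grasp point, in m); y points along the fingers, x is the direction in which the jaws open and shut, and the axes are right-handed (so a half turn about y gives the same grasp; the last joint's range is limited). The gripper opens to 87 mm and grips with 3 to 60 N. Pads are 19 mm wide; open, the fingers measure 117 mm over their backs; the gripper's body (75 mm by 190 mm) begins 51 mm behind the grasp point.
Start: joints at [-78.467, 30.224, 82.088, -0, 67.689, -10.227], TCP at [0.232, -0.58, 0.223] pointing down, gripper open.
Joint ranges: [-176.69, 176.69], [-43.24, 126.21], [12.49, 139.97], [-82, 262], [0, 151.66], [-163.58, 163.58]. Speed limits (degrees/s): [159.86, 159.86, 180, 180, 180, 180].

### API

Orientations are given as a 3x3 rotation matrix whose columns are the frame's x, y, z axes.
In Python, from rig import * gives the robot as it stands.
- The arm moves only by the tool send_rows, never from a script. Its argument "moves" is text: rows parted by semicolons, each of 5 numbers parted by spaces: the finger opening in mm, from 0 to 87, then the shift along the tool's x, y, z in mm, then the turn about the tool's y in degrees. In form: fingers dx dy dz yaw; .... A call has 1 to 20 rows; each row shifts and turns the commanded pose from where the row before left it, along the tool's axes as they then stand; what a row does not reach is not made up. A row lasts 1/12 s, in which the tool goes at most 41.7 mm and 7.16 degrees, less where a joint would pass 70% of its speed; a pose out of reach is approached as far as the arm can. A call is refused whole if a number of a shift passes 41.7 or a number of a turn 7.16, either way. A call with a gripper value outside its range is refused whole. The fingers move at their own pace and stop on an object; the grip force is fixed at half the most. Time passes only in rows, so rows that do not move let the fingers close. It gives the time, the measured TCP pose, the force and the opening at its end, in the units of the state.
- read_state(): the state, without advancing time (a new reading comes with each control period).
- capture(name): name is "scene" or "top"; returns a dict with "image" (480x640x3 uint8, blue, green, red), "z_map" (480x640 float32, m along the optical axis (not along the pixel's ray), 0 where there is no reading), "mtx" (3x3 intrinsics, pixels), "origin" and "rotation" of the camera in the world. Camera axes: x right, y up, looking along -z (the intrinsics and any distortion apply to the point x, -y, -z); pixel columns grow to the right and rows downward; lengths in m; the calibration is good to about 2 mm. A picture is of the moment at which its call begins.
- hand_in(): hands the job in, once; it reports no verdict.
Trained networks look in a picture, given as the dict that the camera call returned (one of the last four; its "shot" number tells which), for a name from the list of things; names that differ only in an ending like _2 or _b are one class to them, and where a whole thing is asked for, a point or a joint stands for the part that bears it (a point fixed in the world has none). Each returns a list of dicts, best first, with "p" (0 to 1); they miss things now and then, are a little off and sometimes report something else, mostly with a low value. They report only what shows in the picture. A call takes as long as a camera call. They do not tell look-alikes from the thing itself.
- search_frame(picture, name): "bbox" ([left, top, right, bottom] in pixels, round what is visible of it).
- masks_of(picture, name): "region" (480x640 bool, what is visible of it) and "bbox" ([left, top, right, bottom] in pixels, round what is visible of it).
- mark_of(picture, name): "pixel" ([row, column] in pixels: a listed point, or the origin of a listed thing).
The state is a dict: "time_s": time; "joint_positions": joint angles; "qvel": joint speeds; "tau": joint torques, N m; "position": TCP position; "tcp_rot": TCP orientation; "force": force on the tool from outside, world axes, zero at the start; "moment": the same for the moment, N m; "opening": opening from 0.0 (shut) to 1.0 (fully open).
Only numpy, scipy, OpenCV 4.12 (cv2) and the standard library are available. Lean on these libraries where they do the work, as an engineer would, in place of code of your own. Each camera call takes 0.05 s, during which the arm holds its last target. There are 200 camera calls.

### The job

Slide the grey holder block along the drying stand's bar and off its open end, then lay it flat on one of its long sides in the foil pan. The bar is light and its outer links are not quite in line, so follow it by feel and do not lean on it or lever it; set the block down gently, and leave the cup, the beaker and the dropper bottle where they stand.

Things in the scene. Friction and masses are not known exactly. Their poses are not given: they have to be found in the camera images.
- stand: White drying stand, fixed to the table, with a level square aluminium bar (12 x 12 mm), axis 170 mm above the table. Origin on the table under the bar's first swivel; z up, x along the bar's inner piece towards the open end. The upright (30 mm wide, top 178 mm up) holds the bar at x = -83 mm; the inner piece is straight from there to x = 0. Foot 120 mm wide, 14 mm thick, x = -140 to -10 mm.
- swivel (a point): First swivel, on the bar's axis, 170 mm up. Here the bar goes on as two 12 x 12 mm level links: 55 mm, a second swivel, then 60 mm to the open end. Both swivels are vertical and stiff and stay put unless forced. The first link points up to 9 degrees (0.16 rad) left or right of x, the second 3 to 9 degrees left (to +y) of the first: not reported, to be seen or felt. Axes as the stand's.
- block: Grey painted steel holder block, 34 mm long (its x, along the bar), 28 x 28 mm in section, 85 to 170 g, with a square 15 x 15 mm bore right through along x, so it has 1.5 mm play on each side of the bar; it hangs on the inner piece of the bar, the top of its bore resting on the bar. A small flat steel disc marks its top face. Origin: its centre; x towards the open end and z up at the start.
- pan: Ribbed aluminium foil pan, fixed to the table. Origin: under the middle of its floor; x along its length, z up. Floor 280 x 210 mm, its top 3 mm above the table; walls slope slightly outward to a rim 52 mm high, 320 x 250 mm over all.
- cup: Clear plastic cup, 60 mm across the rim, 65 mm tall, standing in the pan near its far (+x) end; origin under its middle. Leave it.
- dropper: Small white dropper bottle with a black cap, 28 mm across, 75 mm tall, standing on the table near the robot; origin under its middle. Leave it.
- beaker: Clear plastic beaker, 84 mm across, 100 mm tall, standing on the table beyond the work; origin under its middle. Leave it.
Things that resemble listed ones, but are neither listed nor needed, are in the scene too. There is more than one size of the block; the one meant has the size given above.

How it is judged (in metres and radians):
On the way:
1. the block is off the open end of the bar and clear of the stand, still up at the bar's height or above (x of block in the frame of stand above 0.115 m and height (world z) of block above 0.1 m and contact force between block and stand below 0.1 N), for 0.1 s.
At the end, for the whole second after the job is handed in: The block lies at rest on the pan's floor, inside the walls, flat on one of its long sides (centre under 21 mm above the table, bore within 0.12 rad of level), let go (x of block in the frame of pan between -0.14 and 0.14 m and y of block in the frame of pan between -0.105 and 0.105 m and z of block in the frame of pan below 0.021 m and angle between block's own x axis and vertical between 1.45 and 1.69 rad and linear speed of block below 0.02 m/s); the robot touches nothing.
It fails at once if the bar or stand is leaned on or levered with the block (over 8 N once the block has been moved more than 6 mm, over 25 N at any time) ((contact force between block and stand above 8 N and distance of block from where it was at the start of the episode above 0.006 m) or contact force between block and stand above 25 N).
It fails at once if the gripper pushes the bar or stand (contact force between the fingers and stand above 15 N).
It fails at once if the block is dropped or banged down (over 0.35 m/s when nearly down, or over 35 N on the pan) (contact force between block and pan above 35 N or (height (world z) of block below 0.05 m and linear speed of block above 0.35 m/s)).
It fails at once if the cup, the dropper bottle or the beaker is moved or tipped (distance of any of cup, dropper, beaker from where it was at the start of the episode above 0.02 m or angle between any of cup, dropper, beaker's own z axis and vertical above 0.3 rad).
It also fails if it takes over 72 s, if anything falls off the work surface, if the arm or the gripper's body presses on something with over 40 N, if the wrist force passes 120 N, or if a joint passes its speed limit or range.

## Working session

There is one attempt and no reset: what is moved stays moved. The work goes in short steps, Python scripts to look and compute and a tool call to move; the robot and the scene stay as the last step left them, time stands still between calls to the robot, and variables do not carry over. Pictures are saved under pics/ and viewed, about 8 in all and at most 12, crops included, and the job is handed in when it is done.

Besides the shell and the picture viewer there is one more tool, called after "Emit:" by a JSON object that holds its "fn" and its "kwargs", one argument or row to a line. send_rows: Moves the arm, as the interface text tells. Its arguments: {"type":"object","properties":{"moves":{"type":"string"}},"required":["moves"]}

```bash
mkdir -p pics
cat > h.py <<'E'
from rig import *
import numpy as np, cv2
def world(c,uv,z=None):
    """uv Nx2 (col,row) -> world using depth map, or plane z if given"""
    K=c["mtx"];R=np.array(c["rotation"]);o=np.array(c["origin"]);out=[]
    for u,v in np.atleast_2d(uv).astype(float):
        d=np.array([(u-K[0][2])/K[0][0],-(v-K[1][2])/K[1][1],-1.]);
        w=R@d
        s=c["z_map"][int(round(v)),int(round(u))] if z is None else (z-o[2])/w[2]
        out.append(o+s*w)
    return np.array(out)
def pix(c,P):
    K=np.array(c["mtx"]);q=(np.atleast_2d(P)-c["origin"])@np.array(c["rotation"])
    return np.c_[K[0,0]*q[:,0]/-q[:,2]+K[0,2], K[1,1]*-q[:,1]/-q[:,2]+K[1,2]]
E
python3 - <<'E'
from h import *
s=read_state(); print(s["time_s"],s["position"],np.round(s["tcp_rot"],3).tolist(),s["force"])
for n in("scene","top"):
    c=capture(n); cv2.imwrite(f"pics/{n}0.png",c["image"]); print(n,c.keys(),np.round(c["mtx"],1).tolist(),c["origin"],np.round(c["rotation"],3).tolist())
    for o in("stand","block","pan","cup","dropper","beaker"):
        for r in search_frame(c,o)[:4]: print(o,np.round(r["bbox"]),round(r["p"],2))
    for o in("swivel","block","stand","pan"):
        for r in mark_of(c,o)[:3]: print("mark",o,np.round(r["pixel"]),round(r["p"],2),world(c,r["pixel"][::-1]).round(3))
E
```

```text
0.0 [ 0.23158352 -0.57973492  0.22157564] [[0.371, -0.0, 0.929], [-0.929, 0.002, 0.371], [-0.002, -1.0, 0.0]] [ 0.38318404 -0.53939276  0.22348379]
scene dict_keys(['image', 'z_map', 'mtx', 'origin', 'rotation', 'shot']) [[484.5, 0.0, 317.6], [0.0, 484.5, 237.0], [0.0, 0.0, 1.0]] [ 1.02840927 -0.2425395   0.62920142] [[0.551, -0.592, 0.588], [0.834, 0.377, -0.402], [0.016, 0.712, 0.702]]
stand [356. 119. 452. 299.] 0.91
block [436. 197. 473. 229.] 0.95
block [396. 170. 426. 201.] 0.58
pan [ 36. 229. 252. 464.] 0.61
cup [117. 350. 172. 412.] 0.84
dropper [219. 192. 234. 228.] 0.96
beaker [331. 333. 402. 422.] 0.72
mark swivel [161. 396.] 0.63 [[0.572 0.218 0.175]]
mark block [212. 454.] 0.96 [[0.616 0.34  0.041]]
mark block [184. 410.] 0.82 [[0.632 0.194 0.179]]
mark block [302. 354.] 0.8 [[0.671 0.074 0.019]]
mark stand [233. 385.] 0.69 [[0.563 0.228 0.002]]
mark pan [342. 143.] 0.67 [[ 0.551 -0.229  0.004]]
top dict_keys(['image', 'z_map', 'mtx', 'origin', 'rotation', 'shot']) [[529.7, 0.0, 317.9], [0.0, 529.7, 245.9], [0.0, 0.0, 1.0]] [0.53309219 0.06455963 1.22285687] [[0.017, 0.999, -0.034], [-1.0, 0.016, -0.008], [-0.008, 0.034, 0.999]]
stand [217. 187. 295. 302.] 0.71
block [180. 223. 205. 239.] 0.92
block [241. 208. 261. 231.] 0.86
pan [392. 182. 523. 341.] 0.8
cup [448. 200. 480. 233.] 0.85
dropper [346. 328. 358. 340.] 0.65
beaker [335. 121. 377. 166.] 0.63
mark swivel [248. 240.] 0.76 [[0.561 0.228 0.172]]
mark block [231. 190.] 0.84 [[0.602 0.362 0.04 ]]
mark block [219. 249.] 0.72 [[0.619 0.21  0.184]]
mark block [210. 316.] 0.54 [[0.655 0.08  0.02 ]]
mark stand [252. 255.] 0.74 [[ 0.558  0.22  -0.   ]]
mark pan [260. 451.] 0.68 [[ 0.546 -0.233  0.002]]
```

```bash
python3 -c "
import cv2,numpy as np
a=cv2.imread('pics/scene0.png');b=cv2.imread('pics/top0.png')
print(a.shape)"
```

```text
(480, 640, 3)
```

View pics/scene0.png

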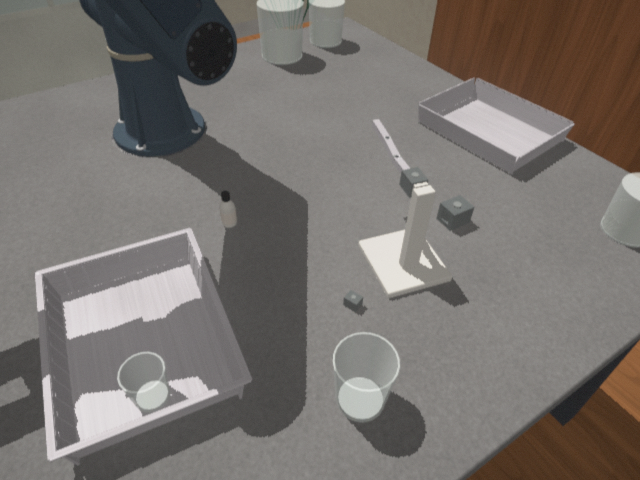

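View pics/top0.png

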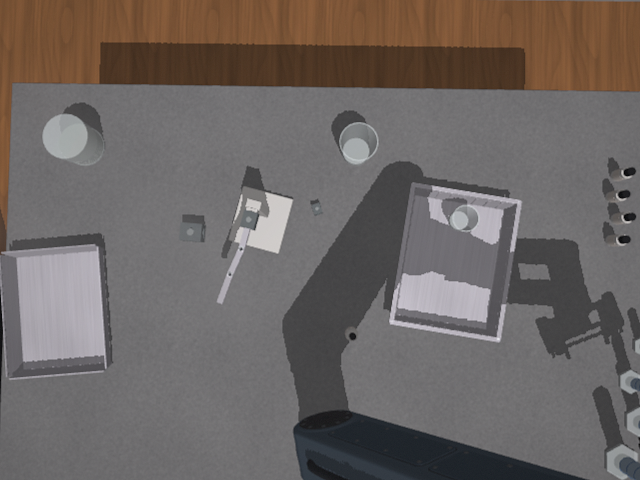

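The scene view shows the bar running from the upright at (420,190) to its open end at (377,122). In the top view it runs from (249,219) to (220,302). There are three block candidates in the top view:
- (249,219): on the bar.
- (193,229): larger, on the table.
- (316,207): small, on the table.

The one on the bar fits, because the block hangs on the inner piece. The pan holding the cup, at about (455,262), is the target. The empty tray at (55,310) is a look-alike. Next I'll measure the bar and check one enlarged crop.

Run:
```python
from h import *
c=capture("top"); im=c["image"]
cv2.imwrite("pics/crop1.png",cv2.resize(im[165:315,170:330],None,fx=4.5,fy=4.5,interpolation=cv2.INTER_CUBIC))
# height map of region
vv,uu=np.mgrid[170:315,200:300]; uv=np.c_[uu.ravel(),vv.ravel()]
W=world(c,uv)
m=(W[:,2]>0.16)&(W[:,2]<0.2)
P=W[m]; print(len(P))
up=None
for v in range(170,315,3):
    q=m&(uv[:,1]==v)
    if q.sum(): print(v,uv[q,0].min(),uv[q,0].max(),world(c,[[uv[q,0].mean(),v]],0.176)[0,:2].round(4),np.median(W[q,2]).round(4))
for n in("pan","cup","beaker","dropper"):
    for r in masks_of(c,n)[:1]:
        ys,xs=np.where(r["region"]); w=world(c,np.c_[xs,ys]); print(n,r["p"],w.min(0).round(3),w.max(0).round(3),np.median(w,0).round(3))
```

```text
1012
200 246 257 [0.6576 0.2064] 0.1764
203 246 261 [0.6517 0.2023] 0.1774
206 245 261 [0.6457 0.2032] 0.1769
209 244 260 [0.6397 0.205 ] 0.1792
212 243 257 [0.6337 0.2089] 0.1815
215 242 258 [0.6278 0.2088] 0.1813
218 241 257 [0.6218 0.2106] 0.1813
221 241 256 [0.6158 0.2115] 0.1826
224 240 255 [0.6098 0.2133] 0.1813
227 244 254 [0.6039 0.2102] 0.1814
230 243 249 [0.5978 0.2161] 0.1741
233 242 248 [0.5918 0.2179] 0.1747
236 241 247 [0.5859 0.2198] 0.1747
239 240 247 [0.5799 0.2206] 0.1746
242 240 246 [0.5739 0.2215] 0.1744
245 239 245 [0.568  0.2234] 0.1749
248 238 244 [0.562  0.2252] 0.1737
251 236 243 [0.556  0.2281] 0.1749
254 235 242 [0.55   0.2299] 0.1762
257 234 240 [0.5441 0.2327] 0.1754
260 232 239 [0.5381 0.2356] 0.1744
263 231 238 [0.5321 0.2374] 0.1746
266 230 236 [0.5261 0.2403] 0.1743
269 228 235 [0.5202 0.2431] 0.1741
272 227 234 [0.5142 0.245 ] 0.1744
275 226 232 [0.5082 0.2478] 0.1752
278 225 231 [0.5023 0.2496] 0.1732
281 224 230 [0.4963 0.2515] 0.1755
284 223 229 [0.4904 0.2533] 0.1745
287 221 228 [0.4844 0.2562] 0.1755
290 220 227 [0.4785 0.258 ] 0.1752
293 219 226 [0.4725 0.2598] 0.1755
296 218 225 [0.4666 0.2617] 0.1748
299 217 223 [0.4606 0.2645] 0.1758
302 218 222 [0.4547 0.2644] 0.1762
pan 0.84 [ 0.363 -0.395 -0.007] [0.72  0.065 1.223] [ 0.536 -0.236  0.004]
cup 0.56 [ 0.61  -0.293 -0.002] [ 0.677 -0.217  0.072] [ 0.642 -0.255  0.029]
beaker 0.89 [ 0.533 -0.049 -0.005] [0.86  0.065 1.223] [ 0.81  -0.011  0.037]
dropper 0.71 [ 0.369 -0.013  0.021] [0.394 0.011 0.079] [ 0.384 -0.001  0.052]
```

View pics/crop1.png

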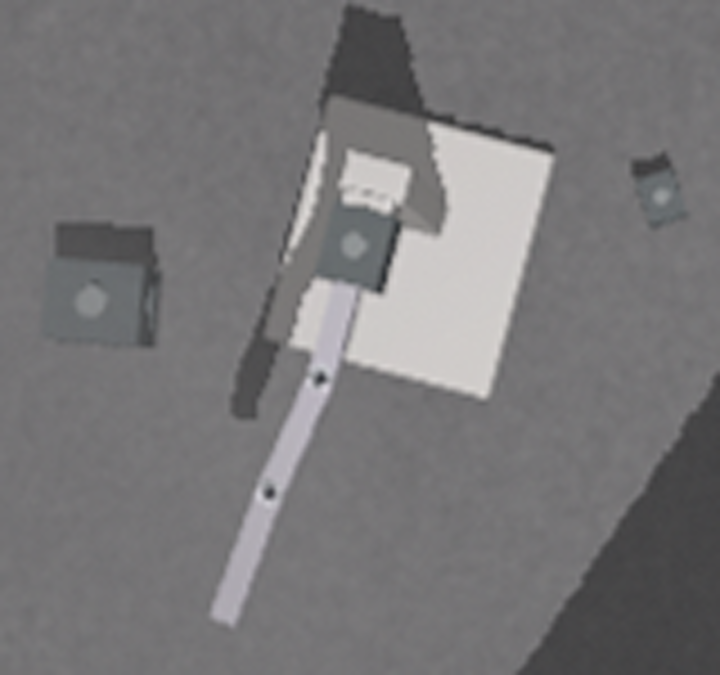

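The crop shows the hanging block at crop (354,245), with the disc on top and the bar running through it. The swivels are at (319,378) and (270,491). The larger block at (91,300) and the small one at (660,196) both lie on the table, so the hanging block is confirmed. Next I'll fit the links.

```bash
cat > fit.py <<'E'
from h import *
from scipy.optimize import least_squares
def barpts(c,lo,hi):
    # subpixel bar centre per row from height mask + brightness
    out=[]
    for v in range(lo,hi):
        us=np.arange(205,262); W=world(c,np.c_[us,np.full(len(us),v)])
        q=(W[:,2]>.16)&(W[:,2]<.2)
        if q.sum()<4: continue
        out.append(world(c,[[us[q].mean(),v]],.176)[0,:2])
    return np.array(out)
def unit(a): return np.array([np.cos(a),np.sin(a)])
if __name__=="__main__":
    Q=[]
    for i in range(4):
        c=capture("top"); Q.append(barpts(c,230,300))
    Q=np.vstack(Q)
    sw=world(c,[[240.9,249.0],[230,274.1]],.176)[:,:2]; print("sw",sw.round(4))
    disc=world(c,[[248.7,219.4]],.1825)[0,:2]
    ft=world(c,[[170+x/4.5,165+y/4.5] for x,y in((553,152),(490,398),(288,347))],.014)[:,:2]
    d=ft[1]-ft[0]; print("foot x dir",np.degrees(np.arctan2(d[1],d[0])),"y edge",np.degrees(np.arctan2(*(ft[2]-ft[1])[::-1]))+90,ft.round(4))
    def chain(p):
        S=p[:2];B=S+.055*unit(p[3]);E=B+.06*unit(p[4]); return S-.083*unit(p[2]),S,B,E
    def res(p):
        C=chain(p);D=[]
        for a,b in zip(C,C[1:]):
            t=np.clip(((Q-a)@(b-a))/((b-a)@(b-a)),0,1); r=Q-(a+t[:,None]*(b-a)); D.append(np.hypot(*r.T))
        n=np.min(D,0)
        return np.r_[n,(C[1]-sw[0])*5,(C[2]-sw[1])*5]
    p=least_squares(res,[*sw[0],np.radians(165.5),np.radians(158),np.radians(160)]).x
    C=chain(p);print("S",p[:2].round(4),"ang",np.degrees(p[2:]).round(2),"chain",np.round(C,4).tolist(),"rms",np.std(res(p)))
    u=unit(p[2]); print("disc",disc.round(4),"stand x",(disc-p[:2])@u,"y",(disc-p[:2])@[-u[1],u[0]])
    np.save("p.npy",p)
    print(mark_of(c,"block")[:2])
E
python3 fit.py
```

```text
sw [[0.56   0.2254]
 [0.51   0.2459]]
foot x dir 166.71635083313126 y edge 166.79110606149055 [[0.6812 0.1335]
 [0.5555 0.1632]
 [0.5797 0.2664]]
S [0.5606 0.2256] ang [165.85 157.29 160.48] chain [[0.6411, 0.2053], [0.5606, 0.2256], [0.5099, 0.2468], [0.4533, 0.2669]] rms 0.0003908765286784923
disc [0.6184 0.2102] stand x -0.0597964851045496 y 0.0007399965158958632
[{'pixel': [220.7, 250.4], 'p': 0.67}, {'pixel': [210.8, 314.4], 'p': 0.67}]
```

Emit:
{"fn": "send_rows", "kwargs": {
  "moves": "87 -26 -8 29 0;87 -26 -8 29 0;87 -26 -8 29 0;87 -26 -8 29 0;87 -26 -8 29 0;87 -26 -8 29 0;87 -26 -8 29 0;87 -26 -8 29 0;87 -26 -8 29 0;87 -26 -8 29 0;87 -26 0 30 0;87 -26 0 30 0;87 -26 0 30 0;87 -26 0 30 0;87 -26 0 30 0;87 -26 0 30 0;87 -26 0 30 0;87 -26 0 30 0;87 -26 0 30 0;87 -26 0 30 0"
}}

```text
time_s: 3.27
position: [0.5874, 0.1233, 0.3027]
tcp_rot: [[0.371, 0.0, 0.929], [-0.929, -0.0, 0.371], [0.0, -1.0, 0.0]]
force: [-0.4, -1.3, -0.9]
opening: 0.999
```

Emit:
{"fn": "send_rows", "kwargs": {
  "moves": "60 0 0 0 7.16;60 0 0 0 7.16;60 0 0 0 7.16;60 0 0 0 7.16;60 0 0 0 7.16;60 0 0 0 0;60 0 0 0 0"
}}

```text
time_s: 3.85
position: [0.5869, 0.1213, 0.3026]
tcp_rot: [[-0.239, -0.0, 0.971], [-0.971, -0.0, -0.239], [0.0, -1.0, -0.0]]
force: [-0.1, -0.1, 0.5]
opening: 0.699
```

```bash
cat > st.py <<'E'
from h import *
import sys
def goto(P,ang=None):
    s=read_state();R=np.array(s["tcp_rot"]);d=R.T@(np.array(P)-s["position"])*1000
    print("need mm tool xyz",d.round(1), "yaw", None if ang is None else round(np.degrees(np.arctan2(R[1,2],R[0,2]))-ang,2))
s=read_state();R=np.array(s["tcp_rot"])
print("t",round(s["time_s"],2),"pos",np.round(s["position"],4),"zang",np.degrees(np.arctan2(R[1,2],R[0,2])).round(2),"F",np.round(s["force"],2),"M",np.round(s["moment"],3),"open",round(s["opening"]*87,1),"down",R[:,1].round(3),"j",np.round(s["joint_positions"],0))
if len(sys.argv)>3: goto([float(a) for a in sys.argv[1:4]],float(sys.argv[4]))
E
python3 st.py .619 .2105 .30 -13.8
```

```text
t 3.85 pos [0.5869 0.1213 0.3026] zang -13.85 F [-0.08 -0.13  0.46] M [ 0.07   0.061 -0.047] open 60.8 down [-0. -0. -1.] j [  1.  24.  80.  -0.  76. 105.]
need mm tool xyz [-94.3   2.5   9.8] yaw -0.05
```

Emit:
{"fn": "send_rows", "kwargs": {
  "moves": "60 -24 0 2.5 0;60 -24 0 2.5 0;60 -24 2 2.5 0;60 -22.3 20 2.3 0;60 0 30 0 0;60 0 24 0 0;60 0 0 0 0;60 0 0 0 0;60 0 0 0 0"
}}

```text
time_s: 4.6
position: [0.6204, 0.2103, 0.228]
tcp_rot: [[-0.242, 0.002, 0.97], [-0.97, 0.0, -0.242], [-0.001, -1.0, 0.002]]
force: [-0.1, 0.7, 0.4]
opening: 0.687
```

```bash
python3 st.py .619 .2105 .1585 -14
python3 - <<'E'
from h import *
s=read_state()
c=capture("scene"); t=pix(c,[s["position"]])[0]; print(t, pix(c,[[.619,.2105,.1825]]))
u,v=416,180
im=c["image"][v-70:v+60,u-80:u+80]; cv2.imwrite("pics/s1.png",cv2.resize(im,None,fx=5,fy=4.6,interpolation=cv2.INTER_CUBIC)[:598])
E
```

```text
t 4.6 pos [0.6204 0.2103 0.228 ] zang -13.99 F [-0.05  0.66  0.42] M [ 0.065  0.011 -0.062] open 59.8 down [ 0.002  0.    -1.   ] j [  9.  32.  77.   0.  70. 113.]
need mm tool xyz [ 0.2 69.5 -1.5] yaw 0.01
[418.59635211 149.56407991] [[413.23835268 174.20112011]]
```

View pics/s1.png

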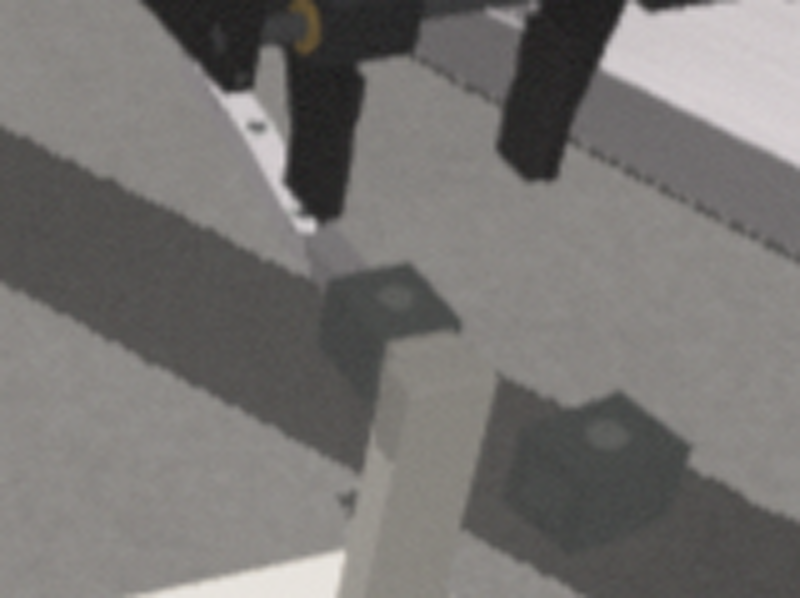

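The fingers straddle the bar line, and the block disc at crop (395,295) is midway between them. Going down around it.

Emit:
{"fn": "send_rows", "kwargs": {
  "moves": "60 -0.2 20 -1.5 0;60 0 20 0 0;50 0 15 0 0;45 0 10 0 0;40 0 4.5 0 0;34 0 0 0 0;32 0 0 0 0;32 0 0 0 0;32 0 0 0 0"
}}

```text
time_s: 5.4
position: [0.6188, 0.211, 0.1584]
tcp_rot: [[-0.242, 0.002, 0.97], [-0.97, 0.0, -0.242], [-0.001, -1.0, 0.002]]
force: [-0.1, 0.3, -0.7]
opening: 0.381
```

```bash
python3 st.py .619 .2108 .1585 -14
```

```text
t 5.4 pos [0.6188 0.211  0.1584] zang -14.03 F [-0.06  0.25 -0.71] M [ 0.033 -0.003  0.02 ] open 33.2 down [ 0.002  0.    -1.   ] j [  9.  36.  81.  -0.  62. 113.]
need mm tool xyz [ 0.2 -0.1  0.3] yaw -0.03
```

Emit:
{"fn": "send_rows", "kwargs": {
  "moves": "31 0 0 0 0;30 0 0 0 0;30 0 0 0 0;30 0 0 0 0"
}}

```text
time_s: 5.73
position: [0.6179, 0.2109, 0.1572]
tcp_rot: [[-0.243, 0.0, 0.97], [-0.97, 0.0, -0.243], [-0.0, -1.0, 0.0]]
force: [-0.1, 0.0, -0.4]
opening: 0.348
```

Emit:
{"fn": "send_rows", "kwargs": {
  "moves": "29 0 0 0 0;29 0 0 0 0;28.7 0 0 0 0;28.7 0 0 0 0"
}}

```text
time_s: 6.07
position: [0.6179, 0.2109, 0.157]
tcp_rot: [[-0.243, -0.0, 0.97], [-0.97, 0.0, -0.243], [0.0, -1.0, -0.0]]
force: [0.8, -0.4, 0.1]
opening: 0.33
```

Emit:
{"fn": "send_rows", "kwargs": {
  "moves": "28 0 0 0 0;28 0 0 0 0;27.5 0 0 0 0;27.5 0 0 0 0"
}}

```text
time_s: 6.4
position: [0.6179, 0.2108, 0.157]
tcp_rot: [[-0.243, -0.0, 0.97], [-0.97, -0.0, -0.243], [0.0, -1.0, -0.0]]
force: [-0.2, -1.0, 0.4]
opening: 0.319
```

```bash
python3 st.py; python3 -c "
from h import *
for i in range(3):
  capture('top');s=read_state();print(np.round(s['force'],2),np.round(s['position'],4),s['opening']*87)"
```

```text
t 6.4 pos [0.6179 0.2108 0.157 ] zang -14.04 F [-0.21 -0.97  0.39] M [0.02  0.031 0.   ] open 27.8 down [-0. -0. -1.] j [  9.  37.  81.  -0.  62. 113.]
[ 0.38 -0.06 -0.12] [0.6179 0.2109 0.157 ] 27.831521892117888
[-0.13 -1.03 -0.15] [0.6179 0.2108 0.157 ] 28.030162479103463
[-0.73  0.73 -0.31] [0.6179 0.2108 0.157 ] 28.003572608466463
```

Emit:
{"fn": "send_rows", "kwargs": {
  "moves": "20 0 0 0 0;20 0 0 0 0;20 0 0 0 0;20 0 -0.5 0 0;20 0 -0.5 0 0;20 0 -0.5 0 0;20 0 0 0 0;20 0 0 0 0"
}}

```text
time_s: 7.22
position: [0.6179, 0.2109, 0.1586]
tcp_rot: [[-0.243, 0.0, 0.97], [-0.97, 0.0, -0.243], [-0.0, -1.0, 0.0]]
force: [1.1, -0.7, -0.5]
opening: 0.318
```

```bash
cat > feel.py <<'E'
from h import *
F=[];M=[]
for i in range(4):
    capture('top');s=read_state();F.append(s['force']);M.append(s['moment'])
R=np.array(s['tcp_rot'])
print("t",round(s['time_s'],2),"pos",np.round(s['position'],4),"bar ang",round(180+np.degrees(np.arctan2(R[1,2],R[0,2])),2),"Ftool",(R.T@np.mean(F,0)).round(2),"+-",np.std(F,0).round(2),"Mtool",(R.T@np.mean(M,0)).round(3),"open",round(s['opening']*87,1))
E
python3 feel.py
cat > plan.py <<'E'
from fit import *
from scipy.optimize import linprog
p=np.load("p.npy"); S=p[:2];B=S+.055*unit(p[3]);E=B+.06*unit(p[4])
A=S-.083*unit(p[2]); out=E+.06*unit(p[4])
pts=[];
for a,b in((A,S),(S,B),(B,E),(E,out)):
    n=int(np.hypot(*(b-a))*2000); pts+= [a+(b-a)*k/n for k in range(n)]
pts=np.array(pts); arc=np.r_[0,np.cumsum(np.hypot(*np.diff(pts,axis=0).T))]-.083
for sx in np.arange(-.055,.165,.01):
    w=np.abs(arc-sx)<=.0175
    P=pts[w]; m=P.mean(0); u=np.linalg.svd(P-m)[2][0]; u=u if u[0]<0 else -u; n=np.array([-u[1],u[0]])
    a=(P-m)@u; q=(P-m)@n
    # minimax line q = c0 + c1 a
    r=linprog([0,0,1],A_ub=np.r_[np.c_[np.ones_like(a),a,-np.ones_like(a)],np.c_[-np.ones_like(a),-a,-np.ones_like(a)]],b_ub=np.r_[q,-q],bounds=[(None,None)]*3).x
    a0=(pts[np.argmin(abs(arc-sx))]-m)@u
    c=m+a0*u+(r[0]+r[1]*a0)*n; ang=np.degrees(np.arctan2(u[1],u[0])+r[1])
    print(f"{sx*1000:.0f} xy {c[0]*1000:.1f} {c[1]*1000:.1f} ang {ang:.2f} dev {r[2]*1000:.2f}")
E
python3 plan.py
```

```text
t 7.42 pos [0.6178 0.2109 0.1585] bar ang 165.96 Ftool [-0.18  1.07 -0.12] +- [0.66 0.29 0.37] Mtool [-0.035 -0.009  0.025] open 28.0
-55 xy 614.0 212.1 ang 165.85 dev -0.00
-45 xy 604.3 214.6 ang 165.85 dev -0.00
-35 xy 594.6 217.0 ang 165.85 dev -0.00
-25 xy 584.9 219.5 ang 165.85 dev -0.00
-15 xy 575.2 221.9 ang 165.35 dev 0.14
-5 xy 565.6 224.7 ang 162.85 dev 0.59
5 xy 556.1 227.8 ang 160.29 dev 0.58
15 xy 546.7 231.4 ang 157.78 dev 0.14
25 xy 537.4 235.3 ang 157.29 dev -0.00
35 xy 528.5 239.0 ang 157.29 dev -0.00
45 xy 519.2 242.9 ang 157.94 dev 0.16
55 xy 509.8 246.6 ang 158.87 dev 0.24
65 xy 500.5 250.1 ang 159.82 dev 0.16
75 xy 491.0 253.5 ang 160.48 dev -0.00
85 xy 481.6 256.8 ang 160.48 dev -0.00
95 xy 472.2 260.2 ang 160.48 dev -0.00
105 xy 462.8 263.5 ang 160.48 dev -0.00
115 xy 453.3 266.9 ang 160.48 dev -0.00
125 xy 443.9 270.2 ang 160.48 dev -0.00
135 xy 434.5 273.6 ang 160.48 dev -0.00
145 xy 425.1 276.9 ang 160.48 dev -0.00
155 xy 415.6 280.2 ang 160.48 dev -0.00
```

Emit:
{"fn": "send_rows", "kwargs": {
  "moves": "20 0 0 -2 0;20 0 0 -2 0;20 0 0 -2 0;20 0 0 -2 0;20 0 0 -2 0;20 0 0 -2 0;20 0 0 -2 0;20 0 0 -2 0;20 0 0 -2 0;20 0 0 -2 0;20 0 0 -2 0;20 0 0 -2 0;20 0 0 -2 0;20 0 0 -2 0;20 0 0 -2 0;20 0 0 -2 0;20 0 0 0 0"
}}

```text
time_s: 8.83
position: [0.5863, 0.2188, 0.1585]
tcp_rot: [[-0.242, -0.001, 0.97], [-0.97, -0.0, -0.242], [0.0, -1.0, -0.001]]
force: [0.1, 0.3, -0.6]
opening: 0.321
```

```bash
python3 feel.py; python3 st.py .5752 .2219 .1585 -14.65
```

```text
t 9.03 pos [0.587  0.2187 0.1586] bar ang 165.96 Ftool [0.02 0.99 0.01] +- [0.24 0.25 0.46] Mtool [-0.056  0.017  0.044] open 27.7
t 9.03 pos [0.587  0.2187 0.1586] zang -14.04 F [ 0.33 -0.33 -0.46] M [ 0.069  0.036 -0.004] open 27.7 down [ 0.  0. -1.] j [ 10.  35.  85.  -0.  60. 114.]
need mm tool xyz [ -0.3   0.1 -12.2] yaw 0.61
```

Emit:
{"fn": "send_rows", "kwargs": {
  "moves": "20 -0.05 0 -2 0.1;20 -0.05 0 -2 0.1;20 -0.05 0 -2 0.1;20 -0.05 0 -2 0.1;20 -0.05 0 -2 0.1;20 -0.05 0 -2 0.1;20 -0.05 0 -2 0.5;20 -0.05 0 -2 0.5;20 0 0 -2 0.5;20 0 0 -2 0.5;20 0 0 -2 0.5;20 0 0 0 0"
}}

```text
time_s: 10.03
position: [0.5651, 0.2248, 0.1585]
tcp_rot: [[-0.295, -0.001, 0.955], [-0.955, -0.0, -0.295], [0.0, -1.0, -0.001]]
force: [0.6, 0.1, -0.4]
opening: 0.319
```

```bash
python3 feel.py; python3 st.py .5561 .2278 .1585 -19.71
```

```text
t 10.23 pos [0.5658 0.2247 0.1586] bar ang 162.86 Ftool [0.16 0.22 0.09] +- [0.25 0.03 0.34] Mtool [-0.043  0.003  0.034] open 27.9
t 10.23 pos [0.5658 0.2247 0.1586] zang -17.14 F [-0.2  -0.15 -0.08] M [ 0.012  0.04  -0.028] open 27.9 down [ 0.  0. -1.] j [ 11.  33.  88.  -0.  59. 118.]
need mm tool xyz [ -0.1   0.1 -10.2] yaw 2.57
```

Emit:
{"fn": "send_rows", "kwargs": {
  "moves": "20 0 0 -2 0.5;20 0 0 -2 0.5;20 0 0 -2 0.5;20 0 0 -2 0.5;20 0 0 -2 0.5;20 0 0 0 0"
}}

```text
time_s: 10.73
position: [0.5555, 0.228, 0.1585]
tcp_rot: [[-0.336, -0.001, 0.942], [-0.942, 0.0, -0.336], [0.0, -1.0, -0.001]]
force: [0.0, -0.3, -0.2]
opening: 0.319
```

```bash
python3 feel.py; python3 st.py .5467 .2314 .1585 -22.22
```

```text
t 10.93 pos [0.5563 0.2278 0.1586] bar ang 160.37 Ftool [-0.02  0.9  -0.07] +- [0.14 0.52 0.36] Mtool [-0.043 -0.009  0.048] open 27.8
t 10.93 pos [0.5563 0.2278 0.1586] zang -19.63 F [ 0.03  0.77 -0.4 ] M [0.056 0.041 0.048] open 27.8 down [ 0.  0. -1.] j [ 12.  33.  89.  -0.  58. 121.]
need mm tool xyz [ -0.1   0.1 -10.2] yaw 2.59
```

Emit:
{"fn": "send_rows", "kwargs": {
  "moves": "20 0 0 -2 0.5;20 0 0 -2 0.5;20 0 0 -2 0.5;20 0 0 -2 0.5;20 0 0 -2 0.6;20 0 0 -2 0.1;20 0 0 -2 0.1;20 0 0 -2 0.1;20 0 0 -2 0.1;20 0 0 -2 0.1;20 0 0 0 0"
}}

```text
time_s: 11.85
position: [0.537, 0.2353, 0.1585]
tcp_rot: [[-0.386, -0.001, 0.922], [-0.922, -0.0, -0.386], [0.0, -1.0, -0.001]]
force: [0.1, -0.6, 0.1]
opening: 0.321
```

```bash
python3 feel.py; python3 st.py .5192 .2429 .1585 -22.06
```

```text
t 12.05 pos [0.5377 0.2352 0.1586] bar ang 157.26 Ftool [-0.05  1.03  0.09] +- [0.55 0.57 0.14] Mtool [-0.056  0.012  0.052] open 28.0
t 12.05 pos [0.5377 0.2352 0.1586] zang -22.74 F [-0.05 -0.63 -1.09] M [0.078 0.063 0.012] open 28.0 down [ 0.  0. -1.] j [ 13.  32.  91.  -0.  57. 125.]
need mm tool xyz [  0.    0.1 -20.1] yaw -0.68
```

Emit:
{"fn": "send_rows", "kwargs": {
  "moves": "20 0 0 -2 0;20 0 0 -2 0;20 0 0 -2 0;20 0 0 -2 0;20 0 0 -2 0;20 0 0 -2 0;20 0 0 -2 -0.1;20 0 0 -2 -0.2;20 0 0 -2 -0.2;20 0 0 -2 -0.2;20 0 0 -2 -0.2;20 0 0 -2 -0.2;20 0 0 -2 -0.2;20 0 0 -2 -0.2;20 0 0 0 0"
}}

```text
time_s: 13.3
position: [0.5111, 0.246, 0.1585]
tcp_rot: [[-0.362, -0.001, 0.932], [-0.932, -0.0, -0.362], [0.0, -1.0, -0.0]]
force: [-0.5, -0.7, -0.7]
opening: 0.32
```

```bash
python3 feel.py; python3 st.py .491 .2535 .1585 -19.52
```

```text
t 13.5 pos [0.5118 0.2458 0.1586] bar ang 158.76 Ftool [-0.27  0.82 -0.08] +- [0.26 0.2  0.5 ] Mtool [-0.063 -0.007  0.066] open 28.0
t 13.5 pos [0.5118 0.2458 0.1586] zang -21.24 F [-0.11 -0.01 -0.13] M [ 0.089  0.035 -0.011] open 28.0 down [ 0.  0. -1.] j [ 14.  31.  94.  -0.  55. 126.]
need mm tool xyz [  0.4   0.1 -22.2] yaw -1.72
```

Emit:
{"fn": "send_rows", "kwargs": {
  "moves": "20 0 0 -2 -0.2;20 0 0 -2 -0.2;20 0 0 -2 -0.2;20 0 0 -2 -0.2;20 0 0 -2 -0.2;20 0 0 -2 -0.2;20 0 0 -2 -0.2;20 0 0 -2 -0.2;20 0 0 -2 -0.1;20 0 0 -2 0;20 0 0 -2 0;20 0 0 0 0"
}}

```text
time_s: 14.5
position: [0.4905, 0.2536, 0.1585]
tcp_rot: [[-0.334, -0.001, 0.942], [-0.942, -0.0, -0.334], [0.0, -1.0, -0.001]]
force: [-1.7, -0.3, -0.6]
opening: 0.315
```

```bash
python3 feel.py; python3 st.py .4533 .2669 .1585 -19.52
```

```text
t 14.7 pos [0.4912 0.2534 0.1586] bar ang 160.46 Ftool [-0.52  0.64  0.4 ] +- [0.18 0.23 0.57] Mtool [-0.035  0.001  0.055] open 27.5
t 14.7 pos [0.4912 0.2534 0.1586] zang -19.54 F [0.38 0.71 0.11] M [ 0.009 -0.007 -0.062] open 27.5 down [ 0.  0. -1.] j [ 16.  30.  96.  -0.  54. 125.]
need mm tool xyz [  0.    0.1 -40.2] yaw -0.02
```

Emit:
{"fn": "send_rows", "kwargs": {
  "moves": "20 -0.1 0 -2 0;20 -0.1 0 -2 0;20 0 0 -2 0;20 0 0 -2 0;20 0 0 -2 0;20 0 0 -2 0;20 0 0 -2 0;20 0 0 -2 0;20 0 0 -2 0;20 0 0 -2 0;20 0 0 0 0"
}}

```text
time_s: 15.62
position: [0.4717, 0.2604, 0.1585]
tcp_rot: [[-0.334, -0.001, 0.942], [-0.942, -0.0, -0.334], [0.0, -1.0, -0.001]]
force: [-0.1, -0.1, -0.9]
opening: 0.325
```

```bash
python3 feel.py; python3 st.py .4439 .2702 .1585 -19.52
```

```text
t 15.82 pos [0.4724 0.2603 0.1586] bar ang 160.46 Ftool [-0.11  0.72 -0.22] +- [0.24 0.4  0.25] Mtool [-0.05   0.011  0.028] open 27.6
t 15.82 pos [0.4724 0.2603 0.1586] zang -19.54 F [-0.43 -0.03 -0.57] M [ 0.083  0.059 -0.032] open 27.6 down [ 0.  0. -1.] j [ 17.  29.  98.  -0.  53. 127.]
need mm tool xyz [  0.3   0.1 -30.2] yaw -0.02
```

Emit:
{"fn": "send_rows", "kwargs": {
  "moves": "20 0 0 -2 0;20 0 0 -2 0;20 0 0 -2 0;20 0 0 -2 0;20 0 0 -2 0;20 0 0 -2 0;20 0 0 -2 0;20 0 0 -2 0;20 0 0 -2 0;20 0 0 -2 0;20 0 0 -2 0;20 0 0 -2 0;20 0 0 -2 0;20 0 0 -2 0;20 0 0 -2 0;20 0 0 -2 0;20 0 0 -3 0;20 0 0 -3 0;20 0 0 -3 0;20 0 0 -3 0"
}}

```text
time_s: 17.48
position: [0.4304, 0.2752, 0.1586]
tcp_rot: [[-0.334, -0.0, 0.942], [-0.942, -0.0, -0.334], [0.0, -1.0, -0.0]]
force: [-0.5, 0.0, -0.2]
opening: 0.318
```

Emit:
{"fn": "send_rows", "kwargs": {
  "moves": "20 0 0 -4 0;20 0 0 -5 0;20 0 0 -5 0;20 0 0 0 0;20 0 0 0 0;20 0 0 0 0"
}}

```text
time_s: 17.98
position: [0.4178, 0.2799, 0.1587]
tcp_rot: [[-0.334, 0.001, 0.942], [-0.942, 0.0, -0.334], [-0.0, -1.0, 0.0]]
force: [-0.3, -0.1, 0.1]
opening: 0.318
```

```bash
python3 feel.py
python3 - <<'E'
from h import *
c=capture("scene"); s=read_state(); u,v=pix(c,[s["position"]])[0].round().astype(int); print(u,v)
u=max(u,80);v=max(v,60)
im=c["image"][v-60:v+60,u-80:u+80]; cv2.imwrite("pics/s2.png",cv2.resize(im,None,fx=4.5,fy=4.5,interpolation=cv2.INTER_CUBIC))
E
```

```text
t 18.18 pos [0.4179 0.2797 0.1586] bar ang 160.45 Ftool [0.31 1.16 0.2 ] +- [0.16 0.26 0.36] Mtool [-0.036 -0.019  0.037] open 27.8
367 117
```

View pics/s2.png

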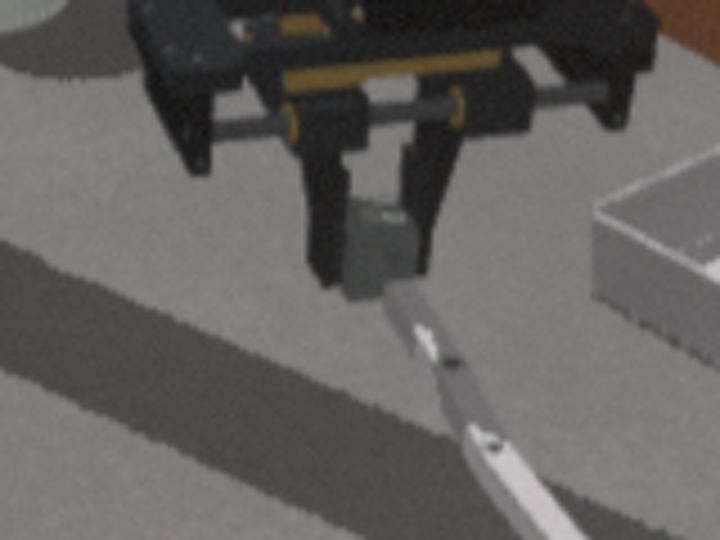

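The block is in the fingers at crop (380,245), clear of the bar's end at about (395,290). Lifting and carrying it to the pan.

Emit:
{"fn": "send_rows", "kwargs": {
  "moves": "20 0 -10 -1 0;20 0 -20 0 0;20 0 -20 0 0;20 0 -10 0 0;20 10 0 6 0;20 20 0 12 0;20 25 0 14.5 0;20 25 0 14.5 0;20 25 0 14.5 0;20 25 0 14.5 0;20 25 0 14.5 0;20 25 0 14.5 0;20 25 0 14.5 0;20 25 0 14.5 0;20 25 0 14.5 0;20 25 0 14.5 0;20 25 0 14.5 0;20 25 0 14.5 0;20 25 0 14.5 0;20 25 0 14.5 0"
}}

```text
time_s: 19.9
position: [0.4968, -0.1539, 0.2181]
tcp_rot: [[-0.335, -0.001, 0.942], [-0.942, 0.0, -0.335], [0.0, -1.0, -0.001]]
force: [0.3, 0.7, -0.7]
opening: 0.313
```

Emit:
{"fn": "send_rows", "kwargs": {
  "moves": "20 25 0 14.5 0;20 25 0 14 0;20 15 0 8 0;20 0 0 0 0;20 0 0 0 0;20 0 0 0 0"
}}

```text
time_s: 20.4
position: [0.5094, -0.2242, 0.218]
tcp_rot: [[-0.334, -0.002, 0.942], [-0.942, 0.002, -0.334], [-0.001, -1.0, -0.002]]
force: [-0.1, 0.4, -0.8]
opening: 0.319
```

```bash
python3 feel.py; python3 st.py .51 -.225 .1 -19.5
python3 - <<'E'
from h import *
c=capture("top"); cv2.imwrite("pics/t2.png",cv2.resize(c["image"][150:370,340:580],None,fx=3,fy=2.7))
s=read_state()
print(pix(c,[s["position"]]))
# pan floor extent: floor points
vv,uu=np.mgrid[175:350:2,380:535:2]; W=world(c,np.c_[uu.ravel(),vv.ravel()]); q=(W[:,2]>.035)&(W[:,2]<.07)&(W[:,1]<-.05); 
print("rim",cv2.minAreaRect((W[q,:2]*1000).astype(np.float32)))
E
```

```text
t 20.6 pos [ 0.5102 -0.224   0.2186] bar ang 160.56 Ftool [-0.39  0.45 -0.04] +- [0.54 0.74 0.39] Mtool [-0.009  0.024  0.044] open 27.6
t 20.6 pos [ 0.5102 -0.224   0.2186] zang -19.44 F [ 0.68 -0.26 -0.68] M [ 0.028 -0.002 -0.025] open 27.6 down [-0.     0.001 -1.   ] j [-35.  25.  92.   0.  63.  74.]
need mm tool xyz [  1.1 118.6   0.2] yaw 0.06
[[474.620414   278.53402206]]
rim ((544.73974609375, -228.61502075195312), (248.8209228515625, 318.3477783203125), 81.41981506347656)
```

View pics/t2.png

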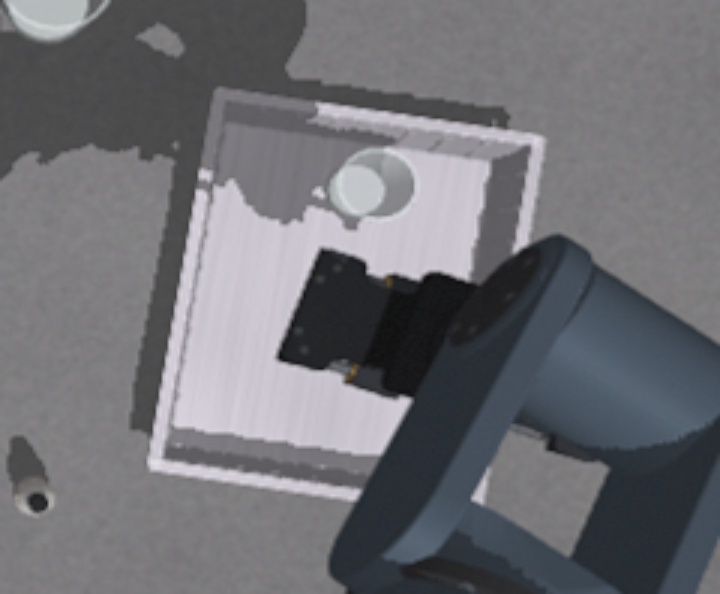

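Top view: the gripper is over the pan's free floor, in the robot-side half, and the cup at crop (370,190) is well clear. Lowering.

Emit:
{"fn": "send_rows", "kwargs": {
  "moves": "20 0 10 0 0;20 0 20 0 0;20 0 20 0 0;20 0 20 0 0;20 0 20 0 0;20 0 20 0 0;20 0 20 0 0;20 0 15 0 0;20 0 10 0 0;20 0 10 0 0;20 0 8 0 0;20 0 8 0 0;20 0 6 0 0;20 0 5 0 0;20 0 4 0 0;20 0 4 0 0;20 0 3 0 0;20 0 0 0 0;20 0 0 0 0;20 0 0 0 0"
}}

```text
time_s: 22.32
position: [0.5107, -0.2256, 0.0158]
tcp_rot: [[-0.334, 0.0, 0.942], [-0.942, -0.0, -0.334], [0.0, -1.0, 0.0]]
force: [-1.0, 1.3, -1.0]
opening: 0.322
```

```bash
python3 feel.py
```

```text
t 22.52 pos [ 0.5107 -0.2255  0.0158] bar ang 160.46 Ftool [ 0.02  1.41 -0.29] +- [0.3  0.42 0.46] Mtool [-0.054  0.007  0.023] open 27.4
```

Emit:
{"fn": "send_rows", "kwargs": {
  "moves": "20 0 2 0 0;20 0 2 0 0;20 0 2 0 0;20 0 1 0 0;20 0 1 0 0;20 0 0.5 0 0;20 0 0 0 0;20 0 0 0 0"
}}

```text
time_s: 23.18
position: [0.5105, -0.2255, 0.007]
tcp_rot: [[-0.334, 0.0, 0.942], [-0.942, -0.0, -0.334], [0.0, -1.0, 0.0]]
force: [-0.5, 0.5, -0.7]
opening: 0.316
```

```bash
python3 feel.py
```

```text
t 23.38 pos [ 0.5106 -0.2254  0.0071] bar ang 160.46 Ftool [0.16 0.62 0.14] +- [0.5  0.4  0.31] Mtool [-0.041 -0.002  0.062] open 28.0
```

Creep on until it touches.

Emit:
{"fn": "send_rows", "kwargs": {
  "moves": "20 0 0.4 0 0;20 0 0.4 0 0;20 0 0 0 0;20 0 0 0 0"
}}

```text
time_s: 23.72
position: [0.5105, -0.2254, 0.0062]
tcp_rot: [[-0.334, -0.0, 0.942], [-0.942, 0.0, -0.334], [-0.0, -1.0, -0.0]]
force: [-0.1, 0.1, -0.6]
opening: 0.318
```

```bash
python3 feel.py
```

```text
t 23.92 pos [ 0.5105 -0.2254  0.0063] bar ang 160.46 Ftool [-0.27  1.23  0.18] +- [0.16 0.83 0.29] Mtool [-0.043 -0.003  0.025] open 27.8
```

Emit:
{"fn": "send_rows", "kwargs": {
  "moves": "20 0 0.4 0 0;20 0 0.4 0 0;20 0 0 0 0;20 0 0 0 0"
}}

```text
time_s: 24.25
position: [0.5106, -0.2255, 0.0055]
tcp_rot: [[-0.334, 0.0, 0.942], [-0.942, -0.0, -0.334], [0.0, -1.0, 0.0]]
force: [0.8, 0.3, -0.4]
opening: 0.323
```

```bash
python3 feel.py
```

```text
t 24.45 pos [ 0.5105 -0.2254  0.0055] bar ang 160.46 Ftool [-0.31  0.04  0.44] +- [0.44 0.28 0.49] Mtool [-0.06  -0.001  0.045] open 27.6
```

Emit:
{"fn": "send_rows", "kwargs": {
  "moves": "20 0 0.4 0 0;20 0 0 0 0;20 0 0 0 0"
}}

```text
time_s: 24.7
position: [0.5106, -0.2255, 0.0055]
tcp_rot: [[-0.334, 0.0, 0.942], [-0.942, -0.0, -0.334], [0.0, -1.0, 0.0]]
force: [-0.9, -0.8, 5.4]
opening: 0.323
```

```bash
python3 feel.py
```

```text
t 24.9 pos [ 0.5105 -0.2255  0.0055] bar ang 160.46 Ftool [-0.2  -5.71 -1.08] +- [0.45 0.24 0.08] Mtool [-0.223  0.014  0.055] open 27.2
```

Emit:
{"fn": "send_rows", "kwargs": {
  "moves": "20 0 -0.3 0 0;20 0 0 0 0;28 0 0 0 0;29 0 0 0 0;31 0 0 0 0;35 0 0 0 0;40 0 0 0 0;46 0 0 0 0;50 0 0 0 0;50 0 0 0 0;50 0 -5 0 0;50 0 -15 0 0;50 0 -25 0 0;50 0 -30 0 0;50 0 -30 0 0;50 0 -30 0 0;50 0 -30 0 0;50 0 -20 0 0;50 0 0 0 0;50 0 0 0 0"
}}

```text
time_s: 26.57
position: [0.5111, -0.2258, 0.192]
tcp_rot: [[-0.334, 0.003, 0.942], [-0.942, -0.002, -0.334], [0.001, -1.0, 0.003]]
force: [0.0, 0.4, -0.8]
opening: 0.576
```

Emit:
{"fn": "send_rows", "kwargs": {
  "moves": "50 0 0 -30 0;50 0 0 -30 0;50 30 0 0 0;50 30 0 0 0;50 30 0 0 0;50 30 0 0 0;50 30 0 0 0;50 30 0 0 0;50 30 0 0 0;50 0 0 0 0;50 0 0 0 0"
}}

```text
time_s: 27.48
position: [0.3824, -0.4037, 0.1886]
tcp_rot: [[-0.337, -0.002, 0.941], [-0.941, 0.003, -0.337], [-0.002, -1.0, -0.003]]
force: [0.4, 0.2, 0.1]
opening: 0.571
```

```bash
python3 feel.py
python3 - <<'E'
from h import *
c=capture("top"); cv2.imwrite("pics/t3.png",cv2.resize(c["image"][170:350,340:540],None,fx=3.6,fy=3.2))
u,v=pix(c,[[.5105,-.2255,.031]])[0].round().astype(int)
W=world(c,[[u+i,v+j] for i in(-2,0,2) for j in(-2,0,2)]); print(u,v,W[:,2].round(4))
for r in mark_of(c,"block")[:4]: print(r, world(c,r["pixel"][::-1]).round(3))
for n in("cup","beaker","dropper"):
    for r in search_frame(c,n)[:1]: print(n,np.round(r["bbox"]),r["p"])
E
```

```text
t 27.68 pos [ 0.3837 -0.4014  0.1896] bar ang 160.53 Ftool [ 0.02  0.03 -0.18] +- [0.26 0.66 0.36] Mtool [-0.055  0.008  0.03 ] open 49.8
451 276 [0.03   0.031  0.0303 0.0292 0.0327 0.0318 0.0297 0.0305 0.033 ]
{'pixel': [274.0, 451.5], 'p': 0.81} [[ 0.515 -0.226  0.031]]
{'pixel': [232.8, 188.3], 'p': 0.75} [[0.598 0.364 0.045]]
{'pixel': [209.8, 315.2], 'p': 0.66} [[0.656 0.082 0.019]]
cup [450. 204. 478. 233.] 0.95
beaker [338. 121. 378. 166.] 0.58
dropper [344. 328. 356. 339.] 0.7
```

View pics/t3.png

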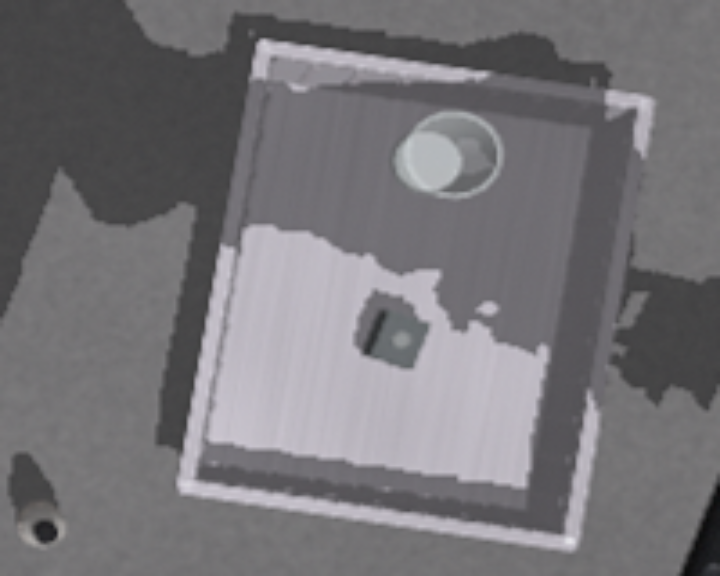

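The block stands with its disc up at crop (402,338) in the pan. Its top is about 31 mm up, which means it is flat. The cup at (450,155) and the dropper are where they were, so I'm handing in.

```bash
python3 -c "
from rig import *
print(hand_in())"
```

```text
the job is handed in; nothing more can be done
None
```

I slid the grey block along the bar's three pieces and off the open end. I then lifted it, carried it to the pan with the cup in it, set it down flat, let go and handed the job in at about 27.7 s. No verdict was reported.

- **On the bar:** averaged readings at each stop showed sideways force of about 0.5 N or less. The vertical force was mostly about the block's weight. One stop, at the first swivel, read only 0.2 N, so the block may have rested lightly on the bar there.
- **Setting down:** contact with the pan floor measured about 6 N. I eased off slightly before opening the fingers.
- **Final position:** the last picture shows the block disc-up in the pan, at about (0.51, -0.226) m. Its top is about 31 mm above the table, which is what a flat block on one of its long sides should give.
- **Other objects:** the network boxes for the cup, the beaker and the dropper bottle stayed within about 4 pixels of the start. I did not measure them more closely than that.
- **Arm:** it was clear of everything at hand-in, with force readings near zero.
- **Disagreement:** the scene camera's view of the block was off by about 2 pixels (2–3 mm) from the top camera's. I used the top camera, and the grip closed without pushing the block sideways.

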